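Tighten the clamp knob that runs true, back out the one that was started crossed

ROBOT

A 7-joint arm with a two-finger parallel gripper is mounted at the origin on a cart in front of the work surface, level with it; the furniture and walls round the work are solid. World frame = base frame: x ahead of the robot, y to its left, z up, the work surface at z = 0. Lengths are in m, angles in rad, forces in N, time in s.
With the tool pointing down it reaches from about 0.4 to 0.875 m from the base axis. Payload 4.4 kg.
Tool frame: the origin (TCP) lies midway between the tips of the shut fingers; the grasp point (between the pads) lies bot.grip_depth behind it (bot.grip_depth is the distance from the TCP to the grasp point, in m); z points along the fingers, y is the direction in which the jaws open and shut (so a half turn about z gives the same grasp; the last joint's range is limited). The gripper opens to 85 mm and grips with 20 to 120 N. Pads are 22 mm wide; open, the fingers measure 114 mm over their backs; the gripper's body (76 mm by 85 mm) begins 54 mm behind the grasp point. The pads swing forward as they close: fully open they stand 13 mm farther back than shut.
Start: joints at [1.145, 0.628, 0.038, 1.517, -0.027, 0.996, -0.02], TCP at [0.229, -0.608, 0.231] pointing down, gripper open.
Joint ranges: [-3.06, 3.06], [-0.37, 2.12], [-1.25, 1.32], [0.18, 2.47], [-1.1, 4.24], [0.23, 1.98], [-2.94, 2.94]. Speed limits (rad/s): [2.57, 2.57, 3.14, 3.14, 3.14, 3.14, 3.14].

INTERFACE

Orientations are given as a unit quaternion [w, x, y, z].
In Python, from cell import bot gives the robot as it stands. Calls block until the motion is done:
- bot.move_pose(position, orientation): joint-space move of the TCP to a pose.
- bot.line_to(position, speed=0.15, orientation=None, f_stop=None): straight line of the TCP; orientation=None keeps the orientation; speed is the mean speed in m/s. With f_stop (N) it stops when the force on the tool has changed by that much, and returns True; else False.
- bot.goto_joints(angles): joint-space move.
- bot.gripper_to(opening, force=None): opening from 0.0 (shut) to 1.0 (fully open); force is the grip in N (None keeps the last); returns when the fingers have stopped.
- bot.wait(seconds).
- bot.inverse_kinematics(position, orientation): joint angles nearest the present ones, or None.
- bot.read_camera(name): name is "side" or "top" or "wrist"; returns a dict with "pixels" (480x640x3 uint8, red, green, blue), "fx", "fy", "cx", "cy" (pixels), "cam_to_world" (4x4, takes a point from camera to world coordinates). Camera axes: x right, y down, z forward; pixel columns grow to the right and rows downward; lengths in m; the calibration is good to about 2 mm. The wrist camera is an equidistant fisheye: a pixel r from the principal point sees the ray r / f radians off the axis. A picture is of the moment at which its call begins. There is no depth.
A pose or a line that the arm cannot do raises bot.IKError and nothing moves.
- bot.sign_off(): hands the job in, once; it reports no verdict.
Readings, each from a call of its own:
- bot.get_t(): time.
- bot.get_joint_pos(): joint angles.
- bot.get_qvel(): joint speeds.
- bot.get_effort(): joint torques, N m.
- bot.get_eef_pos(): TCP position.
- bot.get_orientation(): TCP orientation.
- bot.get_ft_force(): force on the tool from outside, world axes, zero at the start.
- bot.get_torque(): the same for the moment, N m.
- bot.get_grip_width(): opening from 0.0 (shut) to 1.0 (fully open).
Only numpy, scipy, OpenCV 4.12 (cv2) and the standard library are available. Lean on these libraries where they do the work, as an engineer would, in place of code of your own. Each camera call takes 0.05 s, during which the arm holds its last target.

TASK

The clamp bar over the LED driver has two knob screws, both only just started by hand, and one of them has gone in cross-threaded; they look alike. Start each one gently clockwise: the one that runs freely, screw right home until its hub is firm on the bar; with the other, stop at the first early stiffness and back it off anticlockwise a good quarter turn, clear of its thread, and leave it standing loose for re-tapping. Never force a knob, either when it binds or when it is home, or its nylon shank shears; leave the small things round the nest alone.

Things in the scene. Friction and masses are not known exactly. Their poses are not given: they have to be found in the camera images.
- nest: fixed clamping nest: aluminium plate 130 x 210 mm, 16 mm high, with an LED driver lying in the middle under an aluminium clamp bar (32 x 196 mm, top face 69 mm above the bench) that rests on two posts. Origin on the bench at its centre; y runs along the bar towards the left knob, z up; the two knobs stand at y = +80 mm (left) and y = -80 mm (right)
- knob_left_grip (a point): black ribbed hand knob at the left end of the clamp bar, 39 mm across and 20 mm high, on a 17 mm tall black hub 18 mm across; the point is the centre of the black head, 26 mm above the underside of the hub (hub underside to top of knob 36 mm). It stands on a vertical nylon screw and may be gripped across any diameter, from above
- screw_left (a joint): turn of the left screw, rad, growing clockwise from above (screwing in; sinks 1.5 mm per rad). Starts at 0.45 to 0.7; below 0.25 it is backed out of the thread (turns back to -3.5 at most); at 3.1 the hub is hard down on the bar. True screw: about 0.04 N m all the way. Crossed screw: as light at first, then binds 0.3 to 0.85 rad past its start and never goes home
- knob_left (a joint): twist of the left screw's white nylon shank: turn of the knob ahead of its thread, rad, 0 at rest, positive clockwise. It springs with 0.7 N m per rad of the torque on the knob, so the knob gives softly when the screw binds or is home, and springs back when let go; the shank shears beyond 0.6 rad (0.42 N m)
- knob_right_grip (a point): black ribbed hand knob at the right end of the clamp bar, 39 mm across and 20 mm high, on a 17 mm tall black hub 18 mm across; the point is the centre of the black head, 26 mm above the underside of the hub (hub underside to top of knob 36 mm). It stands on a vertical nylon screw and may be gripped across any diameter, from above
- screw_right (a joint): turn of the right screw, rad, growing clockwise from above (screwing in; sinks 1.5 mm per rad). Starts at 0.45 to 0.7; below 0.25 it is backed out of the thread (turns back to -3.5 at most); at 3.1 the hub is hard down on the bar. True screw: about 0.04 N m all the way. Crossed screw: as light at first, then binds 0.3 to 0.85 rad past its start and never goes home
- knob_right (a joint): twist of the right screw's white nylon shank: turn of the knob ahead of its thread, rad, 0 at rest, positive clockwise. It springs with 0.7 N m per rad of the torque on the knob, so the knob gives softly when the screw binds or is home, and springs back when let go; the shank shears beyond 0.6 rad (0.42 N m)
- marker_blue: loose marker pen, 138 mm long, 17 mm thick, lying left of the nest (bystander; origin at the middle, on the bench)
- terminal_strip: loose white terminal strip 20 x 61 x 21 mm left of the nest (bystander; origin under its centre)
- tape_measure: loose tape measure 30 x 68 x 58 mm left of the nest (bystander; origin under its centre)
- gauge_block: loose ground block 36 x 36 x 30 mm right of the nest (bystander; origin under its centre)
- tweezers: loose steel tweezers, 127 mm long, right of the nest (bystander; origin at the middle, on the bench)
Mind the look-alikes: they are no part of the job. There is more than one size of the nest; the job needs the larger.

How it is judged:
By the outcome, as a careful person would: the job done as asked, in the order asked, and still so for the second after the job is handed in, with the robot touching nothing.
It also fails if it takes over 72 s, if anything falls off the work surface, if the arm or the gripper's body presses on something with over 40 N, if the wrist force passes 120 N, or if a joint passes its speed limit or range.

## Working session

There is one attempt and no reset: what is moved stays moved. The work goes in short steps, each a Python script; the robot and the scene stay as the last script left them, time stands still between calls to the robot, and variables do not carry over. Pictures are saved under pics/ and viewed, and the job is handed in when it is done.

```bash
ls; mkdir -p pics; python3 - <<'E'
from cell import bot
import cv2,numpy as np
for n in ["top","side","wrist"]:
    c=bot.read_camera(n); cv2.imwrite(f"pics/{n}0.png",c["pixels"][:,:,::-1])
    print(n,c["fx"],c["cx"],c["cy"],np.round(c["cam_to_world"],4).tolist())
print(bot.grip_depth,bot.get_t(),bot.get_orientation(),bot.get_ft_force(),bot.get_torque())
E
```

```text
pics
top 574.3749267574636 311.1805365407568 236.29735493091226 [[0.0094, -0.9877, 0.1562, 0.3731], [-0.9994, -0.0144, -0.0308, 0.062], [0.0327, -0.1558, -0.9873, 1.1359], [0.0, 0.0, 0.0, 1.0]]
side 452.30432619750354 321.6612975401194 247.54041123215617 [[-0.9805, -0.062, 0.1863, 0.3415], [-0.1952, 0.4096, -0.8911, 1.0037], [-0.0211, -0.9101, -0.4137, 0.527], [0.0, 0.0, 0.0, 1.0]]
wrist 371.64829954431775 323.87992169263146 239.16464788633053 [[0.3516, -0.8904, -0.289, 0.3029], [-0.9361, -0.3353, -0.1059, -0.5798], [-0.0026, 0.3078, -0.9515, 0.373], [0.0, 0.0, 0.0, 1.0]]
0.0187 0.15 [-7.23399587e-04  9.83865597e-01  1.78907647e-01 -1.33272297e-04] [0.04789366 0.22675157 0.11342822] [-0.00217554  0.04055111 -0.03357155]
```

View pics/top0.png

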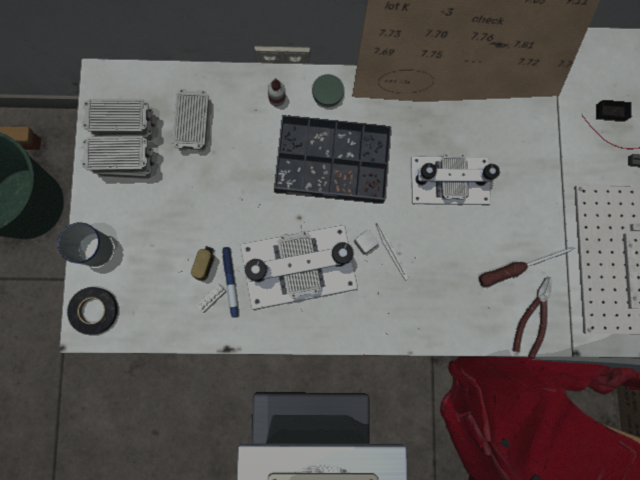

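View pics/side0.png

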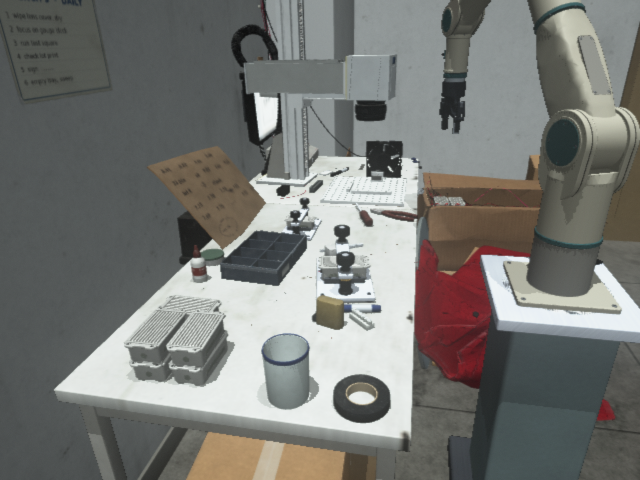

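The top view shows the large nest at about (300,265), with the left knob at (256,270) and the right knob at (343,253). The smaller look-alike is at (455,175). I'll zoom in.

```bash
cat > h.py <<'E'
import numpy as np,cv2
from cell import bot
def plane(c,u,v,z):
    T=c["cam_to_world"];d=T[:3,:3]@np.array([(u-c["cx"])/c["fx"],(v-c["cy"])/c["fy"],1]);o=T[:3,3]
    return o+d*(z-o[2])/d[2]
def proj(c,p):
    T=c["cam_to_world"];q=T[:3,:3].T@(np.array(p)-T[:3,3]);return c["fx"]*q[0]/q[2]+c["cx"],c["fy"]*q[1]/q[2]+c["cy"]
E
python3 - <<'E'
from h import *
t=cv2.imread("pics/top0.png");s=cv2.imread("pics/side0.png")
cv2.imwrite("pics/topz.png",cv2.resize(t[210:320,190:415],None,fx=3.5,fy=3.5,interpolation=cv2.INTER_CUBIC))
cv2.imwrite("pics/sidez.png",cv2.resize(s[210:340,290:420],None,fx=4,fy=4,interpolation=cv2.INTER_CUBIC))
c=bot.read_camera("top")
L=plane(c,256,270,.1);R=plane(c,343,253,.1);print(L,R,np.linalg.norm(L-R))
g=cv2.cvtColor(t,cv2.COLOR_BGR2GRAY)
for u,v in((256,270),(343,253)):
    m=(g[v-16:v+17,u-16:u+17]<70).astype(np.uint8)
    n,l,st,ce=cv2.connectedComponentsWithStats(m); 
    for i in range(1,n): 
        if st[i][4]>40: print(st[i],ce[i]+[u-16,v-16])
E
```

```text
[0.47393823 0.128705   0.1       ] [ 0.5069936 -0.028606   0.1      ] 0.16074641119015562
[  5   5  23  23 317] [255.85488959 270.38485804]
[  5   5  21  25 320] [341.9375   254.209375]
```

View pics/topz.png

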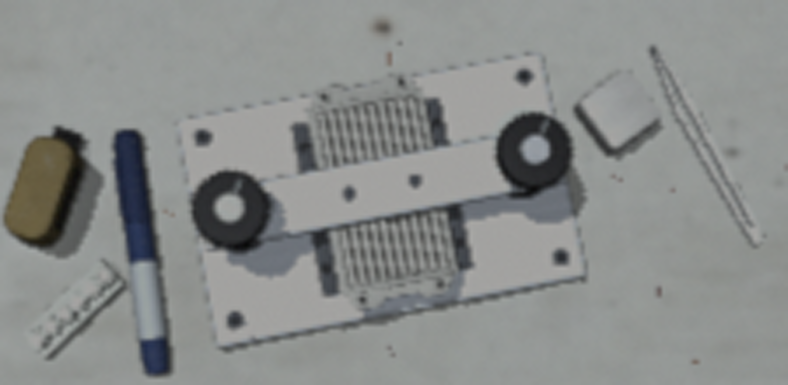

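View pics/sidez.png

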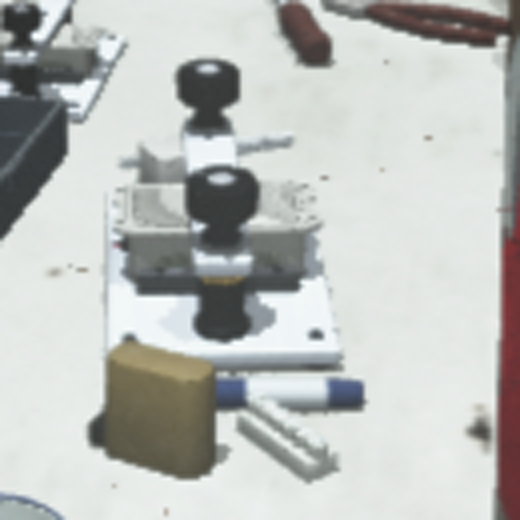

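```bash
cat >> h.py <<'E'
def Q(a): return [0,np.cos(a/2),np.sin(a/2),0]
E
python3 - <<'E'
from h import *
c=bot.read_camera("top")
L=plane(c,256,270,.108);R=plane(c,342.9,253.4,.108);print(L,R,np.linalg.norm(L-R))
for P in (L,R):
  for a in np.arange(-3,6.3,.5):
    q=bot.inverse_kinematics([P[0],P[1],.081],Q(a)); print(round(a,2),None if q is None else np.round(q,2).tolist())
f=[bot.get_torque() for _ in range(3)];print(f)
E
```

```text
[0.47315941 0.1281897  0.108     ] [ 0.50522838 -0.02772581  0.108     ] 0.1591793441885142
-3.0 [0.01, 0.69, -0.5, 2.08, 0.65, 0.53, 0.75]
-2.5 [0.24, 0.81, -0.88, 2.07, 0.97, 0.75, 0.94]
-2.0 [0.33, 0.9, -1.06, 2.07, 1.08, 0.89, 1.33]
-1.5 [-0.65, 0.71, 0.49, 2.09, -0.69, 0.5, -2.7]
-1.0 [-0.59, 0.69, 0.4, 2.09, -0.58, 0.47, -2.32]
-0.5 [-0.53, 0.67, 0.31, 2.09, -0.46, 0.44, -1.93]
0.0 [-0.42, 0.66, 0.14, 2.09, -0.22, 0.41, -1.67]
0.5 [-0.35, 0.65, 0.04, 2.09, -0.07, 0.41, -1.33]
1.0 [-0.28, 0.65, -0.06, 2.08, 0.09, 0.41, -0.98]
1.5 [-0.22, 0.65, -0.15, 2.08, 0.23, 0.42, -0.62]
2.0 [-0.15, 0.66, -0.25, 2.08, 0.35, 0.44, -0.24]
2.5 [-0.09, 0.67, -0.34, 2.08, 0.47, 0.47, 0.14]
3.0 [-0.03, 0.68, -0.43, 2.08, 0.58, 0.5, 0.53]
3.5 [0.05, 0.71, -0.56, 2.07, 0.71, 0.56, 0.9]
4.0 [0.33, 0.9, -1.06, 2.07, 1.08, 0.89, 1.05]
4.5 [-0.69, 0.73, 0.56, 2.1, -0.77, 0.53, -2.91]
5.0 [-0.62, 0.7, 0.46, 2.09, -0.65, 0.49, -2.53]
5.5 [-0.56, 0.68, 0.36, 2.09, -0.53, 0.46, -2.15]
6.0 [-0.47, 0.66, 0.22, 2.09, -0.34, 0.42, -1.84]
-3.0 [0.4, 0.73, -0.61, 2.03, 0.74, 0.6, 0.99]
-2.5 [0.64, 0.92, -1.06, 2.
[... 293 characters left out ...]
01, 2.04, -0.01, 0.44, -1.06]
1.0 [0.07, 0.66, -0.1, 2.04, 0.14, 0.44, -0.71]
1.5 [0.14, 0.67, -0.21, 2.04, 0.29, 0.46, -0.36]
2.0 [0.22, 0.68, -0.33, 2.04, 0.44, 0.49, -0.0]
2.5 [0.3, 0.7, -0.45, 2.03, 0.58, 0.53, 0.36]
3.0 [0.38, 0.72, -0.57, 2.03, 0.7, 0.59, 0.74]
3.5 [0.4, 0.74, -0.62, 2.03, 0.75, 0.61, 1.2]
4.0 [0.64, 0.92, -1.06, 2.03, 1.07, 0.91, 1.4]
4.5 [-0.35, 0.73, 0.54, 2.05, -0.72, 0.55, -2.64]
5.0 [-0.27, 0.7, 0.41, 2.05, -0.58, 0.5, -2.29]
5.5 [-0.2, 0.69, 0.3, 2.05, -0.43, 0.47, -1.93]
6.0 [-0.12, 0.67, 0.18, 2.05, -0.26, 0.45, -1.6]
[array([ 0.01566317,  0.05460379, -0.03810455]), array([ 0.01566317,  0.05460379, -0.03810455]), array([ 0.01566317,  0.05460379, -0.03810455])]
```

```bash
python3 - <<'E'
from h import *
P=[0.50523,-0.02773]
q=np.array(bot.inverse_kinematics([*P,.20],Q(0.5))); q[6]+=2.5
print(np.round(q,3)); t=bot.get_t()
bot.goto_joints(q); print(bot.get_t()-t,bot.get_eef_pos(),bot.get_orientation(),bot.get_torque(),bot.get_ft_force())
c=bot.read_camera("wrist"); cv2.imwrite("pics/w1.png",c["pixels"][:,:,::-1])
np.savez("w1.npz",**{k:v for k,v in c.items()})
from h import *
E
```

```text
[ 0.05   0.467 -0.072  1.947  0.048  0.729  1.379]
2.3 [ 0.50540746 -0.02881915  0.20005489] [ 1.48160798e-04  7.17459593e-02  9.97422896e-01 -2.50565783e-04] [ 0.02719866 -0.01616813 -0.04500601] [-0.41461469 -0.10360343  0.39933694]
```

View pics/w1.png

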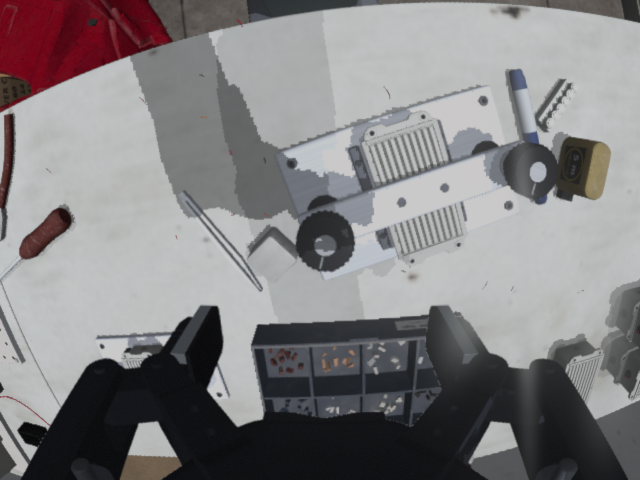

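```bash
cat >> h.py <<'E'
def wplane(c,u,v,z):
    x=np.array([u-c["cx"],v-c["cy"]])/c["fx"]; r=np.hypot(*x)
    d=np.array([*(x*np.sin(r)/max(r,1e-9)),np.cos(r)]); T=c["cam_to_world"]; d=T[:3,:3]@d;o=T[:3,3]
    return o+d*(z-o[2])/d[2]
E
python3 - <<'E'
from h import *
c=dict(np.load("w1.npz"))
im=c["pixels"][:,:,::-1]
cv2.imwrite("pics/w1z.png",np.hstack([cv2.resize(im[y-40:y+40,x-40:x+40],(400,400),interpolation=cv2.INTER_CUBIC) for x,y in((325,241),(531,171))]))
print(wplane(c,325,243,.109),wplane(c,538,171,.109))
print(bot.get_eef_pos(),bot.get_joint_pos())
E
```

```text
[ 0.50503572 -0.02739594  0.109     ] [0.47391322 0.12933598 0.109     ]
[ 0.50535454 -0.02876976  0.20001721] [ 0.05085516  0.46702338 -0.07071359  1.94709263  0.04842216  0.72892076
  1.37879395]
```

View pics/w1z.png

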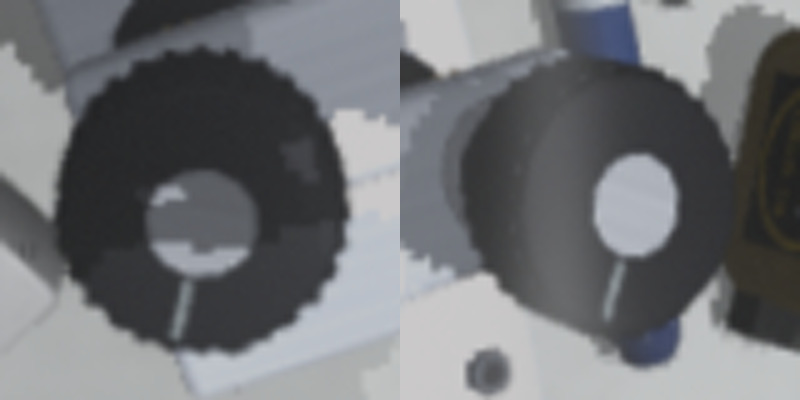

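```bash
python3 - <<'E'
from h import *
c=dict(np.load("w1.npz"))
print(wplane(c,325.4,245.6,.109),wplane(c,538.2,172,.109))
t=cv2.imread("pics/top0.png");im=[cv2.resize(t[y-15:y+16,x-15:x+16],(390,390),interpolation=cv2.INTER_CUBIC) for x,y in((256,270),(343,253))]
cv2.imwrite("pics/tz2.png",np.hstack(im))
# hover accuracy test: is j7 offset or sag?
q=bot.get_joint_pos();print(bot.inverse_kinematics([0.50523,-0.02773,.2],bot.get_orientation())-q)
E
```

```text
[ 0.50687665 -0.02739281  0.109     ] [0.47464685 0.12949449 0.109     ]
[-2.10653474e-03 -2.09889671e-04  8.11423597e-05  4.84145782e-04
 -5.91771220e-05 -2.77457763e-04 -2.00544733e-03]
```

View pics/tz2.png

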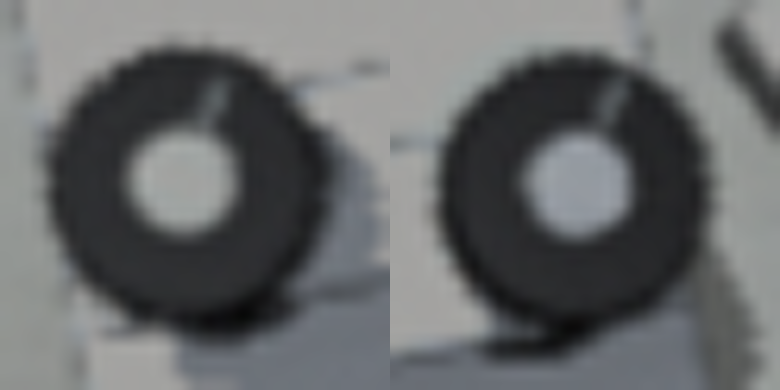

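```bash
cat >> h.py <<'E'
KR=np.array([.5068,-.0273]);KL=np.array([.4747,.1295]);ZG=.079
import pickle
def show(*a):
    print(*[np.round(np.asarray(x,float),4).tolist() for x in a])
def approach(K,z=ZG):
    """from hover: correct xy by feedback, then descend keeping orientation"""
    o=bot.get_orientation()
    bot.line_to([*K,.15],speed=.12)
    e=bot.get_eef_pos()[:2]-K; off=-e
    bot.line_to([*(K+off),z],speed=.1,f_stop=8)
    show(e,bot.get_eef_pos(),bot.get_ft_force(),bot.get_torque())
E
python3 - <<'E'
from h import *
t=bot.get_t()
approach(KR)
bot.wait(.2); show(bot.get_eef_pos(),bot.get_torque())
print(bot.gripper_to(0.3,force=35)); bot.wait(.2)
show(bot.get_grip_width(),bot.get_eef_pos(),bot.get_ft_force(),bot.get_torque(),bot.get_joint_pos(),bot.get_t()-t,bot.get_t())
c=bot.read_camera("wrist"); cv2.imwrite("pics/w2.png",c["pixels"][:,:,::-1])
E
```

```text
[0.0002, -0.0002] [0.5071, -0.0271, 0.0795] [-0.3145, 0.3805, 0.2572] [0.039, 0.0186, -0.0159]
[0.5071, -0.0271, 0.0796] [0.0142, -0.0332, -0.0527]
False
0.4417 [0.5066, -0.028, 0.0795] [-1.5013, -2.1635, 5.7453] [-0.3117, 0.2116, -0.0168] [0.0328, 0.6656, -0.0499, 2.0395, 0.075, 0.4381, 1.3539] 2.3167 4.9167
```

View pics/w2.png

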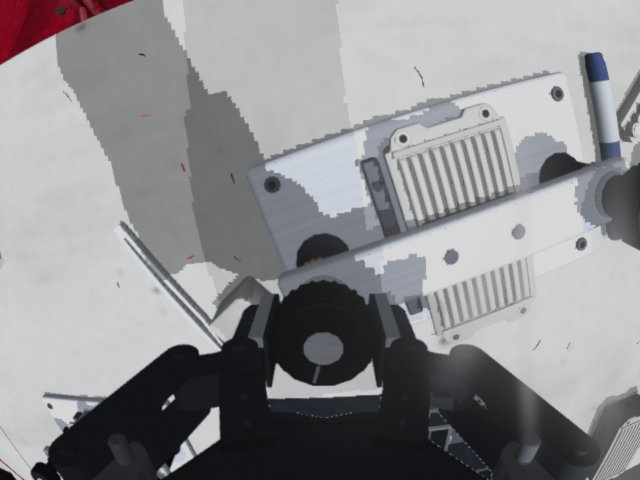

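The right knob, at about (323,335) in the wrist view, is centred between the pads. Next I'll turn it gently.

```bash
cat >> h.py <<'E'
def prep():
    q=np.array(bot.get_joint_pos());p=bot.get_eef_pos();o=bot.get_orientation()
    lo=np.array(bot.inverse_kinematics(p-[0,0,.005],o)); b=np.array(bot.inverse_kinematics(p,o))
    G=dict(q=q,d=(lo-b)/.005,th=0.,M0=bot.get_torque()[2]); show(G['d']*.005,lo-q); return G
def save(G): pickle.dump(G,open("G.pkl","wb"))
def load(): return pickle.load(open("G.pkl","rb"))
def turn(G,th,settle=.05):
    q=G['q']+G['d']*.0015*th; q[6]=G['q'][6]-th
    bot.goto_joints(q); bot.wait(settle); G['th']=th
    Ms=[]
    for _ in range(3): Ms.append(bot.get_torque()[2]); bot.wait(.02)
    act=G['q'][6]-bot.get_joint_pos()[6]
    f=bot.get_ft_force()
    print(f"th {th:.3f} act {act:.3f} dM {np.median(Ms)-G['M0']:.3f} ({min(Ms)-G['M0']:.3f},{max(Ms)-G['M0']:.3f}) f {np.round(f,1)} t {bot.get_t():.2f}")
    return np.median(Ms)-G['M0']
E
python3 - <<'E'
from h import *
G=prep()
for th in (.05,.1,.15,.2,.25):
    if abs(turn(G,th))>.12: break
save(G)
E
```

```text
[-0.0008, 0.0091, 0.0012, 0.0024, 0.001, -0.0115, -0.0009] [-0.0008, 0.0091, 0.0012, 0.0024, 0.001, -0.0115, -0.0009]
th 0.050 act 0.049 dM 0.038 (-0.021,0.060) f [-1.8  0.1  3.7] t 5.32
th 0.100 act 0.099 dM 0.032 (0.021,0.068) f [-0.5 -0.4  5.1] t 5.67
th 0.150 act 0.149 dM 0.029 (0.008,0.077) f [-0.4 -0.5  4.5] t 6.02
th 0.200 act 0.199 dM 0.020 (-0.043,0.049) f [-1.7 -0.6  5.3] t 6.37
th 0.250 act 0.249 dM 0.042 (0.019,0.067) f [-0.7 -1.   6.1] t 6.72
```

```bash
sed -i 's/range(3): Ms.append(bot.get_torque()\[2\]); bot.wait(.02)/range(5): Ms.append(bot.get_torque()[2]); bot.wait(.02)/' h.py
python3 - <<'E'
from h import *
G=load()
for th in np.arange(.31,1.1,.06):
    if abs(turn(G,th))>.12: break
save(G)
E
```

```text
th 0.310 act 0.309 dM 0.028 (0.004,0.053) f [-1.7 -0.6  6.5] t 7.10
th 0.370 act 0.369 dM 0.023 (-0.037,0.084) f [-2.2 -0.8  4.8] t 7.48
th 0.430 act 0.429 dM 0.033 (0.016,0.042) f [-1.  -0.7  5.3] t 7.87
th 0.490 act 0.489 dM 0.024 (-0.041,0.040) f [-1.4  0.1  5.5] t 8.25
th 0.550 act 0.549 dM 0.049 (0.018,0.064) f [-1.2  0.2  4.3] t 8.63
th 0.610 act 0.609 dM 0.025 (-0.002,0.039) f [-0.9 -0.5  6.1] t 9.02
th 0.670 act 0.669 dM 0.067 (0.035,0.094) f [-2.6 -1.2  6.2] t 9.40
th 0.730 act 0.729 dM 0.086 (0.059,0.099) f [-0.7 -0.7  5.6] t 9.78
th 0.790 act 0.789 dM 0.118 (0.090,0.140) f [-1.  -0.   7.3] t 10.17
th 0.850 act 0.849 dM 0.155 (0.088,0.167) f [-1.6 -0.6  6.6] t 10.55
```

The stiffness starts at about 0.62 rad and climbs at the shank's spring rate, so the right screw is the crossed one. I'll back it off.

```bash
python3 - <<'E'
from h import *
G=load()
for th in (.6,.3,0,-.3,-.6,-.9,-1.15):
    if abs(turn(G,th))>.2: break
save(G)
bot.wait(.2)
bot.gripper_to(0.75); bot.wait(.1)
p=bot.get_eef_pos();show(bot.get_torque(),p)
bot.line_to([p[0],p[1],.20],speed=.15)
c=bot.read_camera("wrist"); cv2.imwrite("pics/w3.png",c["pixels"][:,:,::-1]);np.savez("w3.npz",**c)
c=bot.read_camera("top"); cv2.imwrite("pics/t3.png",c["pixels"][210:320,190:415,::-1].repeat(3,0).repeat(3,1))
print(bot.get_t())
E
```

```text
th 0.600 act 0.603 dM 0.013 (-0.008,0.089) f [-1.3 -1.1  5.6] t 11.03
th 0.300 act 0.303 dM -0.037 (-0.078,-0.007) f [-1.6 -0.5  4.5] t 11.56
th 0.000 act 0.003 dM -0.033 (-0.033,0.007) f [-0.3 -1.3  4.5] t 12.08
th -0.300 act -0.297 dM -0.035 (-0.069,0.009) f [-1.3 -1.2  5.5] t 12.61
th -0.600 act -0.597 dM -0.042 (-0.092,-0.026) f [-2.1 -2.4  4.7] t 13.13
th -0.900 act -0.897 dM -0.021 (-0.054,0.032) f [-2.  -1.3  4.3] t 13.66
th -1.150 act -1.147 dM -0.043 (-0.068,-0.022) f [-1.3 -2.7  5.5] t 14.14
[0.03, 0.0004, -0.0618] [0.5067, -0.0277, 0.0812]
15.8583
```

View pics/w3.png

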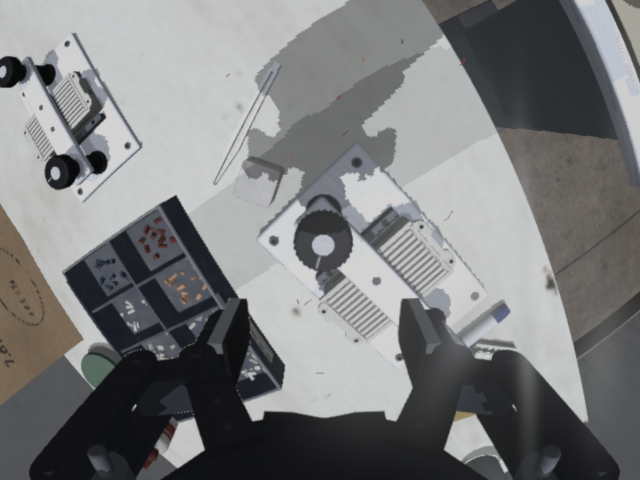

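Same mark position relative to the hand at (320,270), so there was no slip and the right knob stands backed off. Next, the left knob.

```bash
python3 - <<'E'
from h import *
q=np.array(bot.inverse_kinematics([*KL,.20],Q(0.5))); q[6]+=2.5
print(np.round(q,3)); 
bot.goto_joints(q); show(bot.get_eef_pos())
approach(KL)
bot.gripper_to(0.3,force=35); bot.wait(.2)
show(bot.get_grip_width(),bot.get_eef_pos(),bot.get_ft_force(),bot.get_joint_pos(),bot.get_t())
c=bot.read_camera("wrist"); cv2.imwrite("pics/w4.png",c["pixels"][:,:,::-1])
G=prep()
for th in (.05,.1,.15,.21,.27):
    if abs(turn(G,th))>.12: break
save(G)
E
```

```text
[-1.014  0.725  1.145  2.002 -0.818  0.975  1.982]
[0.4744, 0.1289, 0.1996]
[0.0003, -0.0008] [0.4748, 0.1302, 0.0794] [-0.6218, -0.1711, 0.8482] [0.0162, 0.0389, -0.0061]
0.4451 [0.4748, 0.1286, 0.08] [-1.839, -3.15, 8.1542] [-0.8671, 0.8532, 0.8871, 2.0966, -1.0562, 0.733, 2.1594] 19.0083
[0.0105, 0.0019, -0.0199, 0.0022, -0.0055, -0.016, 0.0029] [0.0106, 0.0017, -0.0202, 0.0022, -0.0053, -0.0162, 0.0026]
th 0.050 act 0.049 dM 0.034 (0.017,0.081) f [-1.7 -1.1  3.9] t 19.44
th 0.100 act 0.098 dM 0.013 (-0.002,0.057) f [-2.8 -1.   5.6] t 19.82
th 0.150 act 0.148 dM 0.008 (-0.068,0.070) f [-1.  -1.4  5.6] t 20.21
th 0.210 act 0.208 dM 0.018 (0.010,0.046) f [-1.9 -1.8  5.1] t 20.59
th 0.270 act 0.268 dM 0.016 (-0.026,0.061) f [-2.6 -1.   5. ] t 20.98
```

View pics/w4.png

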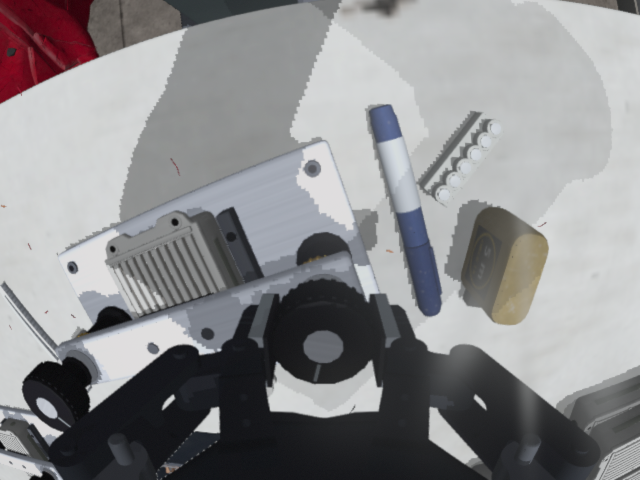

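```bash
python3 - <<'E'
from h import *
G=load()
for th in list(np.arange(.34,1.2,.08))+list(np.arange(1.3,2.31,.12)):
    if abs(turn(G,th))>.12: break
save(G)
E
```

```text
th 0.340 act 0.338 dM 0.037 (-0.004,0.058) f [-1.4 -1.6  6.5] t 21.36
th 0.420 act 0.418 dM -0.006 (-0.038,0.039) f [-1.8 -1.8  5.6] t 21.74
th 0.500 act 0.498 dM 0.020 (0.001,0.038) f [-2.4 -0.9  6.5] t 22.12
th 0.580 act 0.578 dM 0.012 (0.000,0.086) f [-1.7 -1.5  6.5] t 22.51
th 0.660 act 0.658 dM -0.002 (-0.021,0.077) f [-2.6 -1.9  5.2] t 22.89
th 0.740 act 0.738 dM 0.032 (-0.018,0.069) f [-2.1 -1.8  4.6] t 23.27
th 0.820 act 0.818 dM 0.053 (-0.044,0.091) f [-2.6 -0.8  5.2] t 23.66
th 0.900 act 0.898 dM -0.010 (-0.024,0.099) f [-2.2 -2.1  5.7] t 24.04
th 0.980 act 0.978 dM 0.055 (0.025,0.073) f [-1.7 -2.4  5. ] t 24.43
th 1.060 act 1.058 dM 0.003 (-0.024,0.052) f [-2.2 -1.3  5. ] t 24.81
th 1.140 act 1.138 dM 0.040 (0.010,0.061) f [-3.1 -1.9  4.8] t 25.19
th 1.300 act 1.298 dM 0.036 (0.016,0.053) f [-2.4 -2.1  5.5] t 25.60
th 1.420 act 1.418 dM 0.022 (-0.036,0.065) f [-3.2 -2.3  6.6] t 25.98
th 1.540 act 1.538 dM 0.014 (-0.008,0.038) f [-1.8 -1.8  5.9] t 26.37
th 1.660 act 1.658 dM 0.033 (-0.012,0.098) f [-3.4 -2.3  7. ] t 26.75
th 1.780 act 1.778 dM 0.032 (-0.022,0.041) f [-1.9 -1.1  6.4] t 27.13
th 1.900 act 1.898 dM 0.032 (-0.025,0.082) f [-2.9 -1.9  6.1] t 27.52
th 2.020 act 2.018 dM 0.007 (-0.004,0.025) f [-2.  -1.9  5.8] t 27.90
th 2.140 act 2.138 dM 0.012 (-0.002,0.051) f [-2.8 -2.   5.3] t 28.28
th 2.260 act 2.258 dM 0.022 (-0.003,0.078) f [-3.2 -1.7  6.2] t 28.67
```

```bash
python3 - <<'E'
from h import *
G=load()
for th in np.arange(2.32,3.0,.05):
    if abs(turn(G,th))>.17: break
save(G)
E
```

```text
th 2.320 act 2.318 dM 0.044 (0.025,0.083) f [-3.7 -2.   5.9] t 29.05
th 2.370 act 2.368 dM 0.058 (0.010,0.078) f [-3.8 -1.2  6.8] t 29.43
th 2.420 act 2.418 dM 0.040 (0.009,0.071) f [-3.9 -0.7  6.5] t 29.82
th 2.470 act 2.468 dM 0.041 (-0.029,0.076) f [-4.2 -1.9  6.7] t 30.20
th 2.520 act 2.518 dM 0.025 (0.007,0.059) f [-3.2 -1.8  6.4] t 30.58
th 2.570 act 2.568 dM 0.038 (0.004,0.081) f [-3.4 -1.   7.2] t 30.97
th 2.620 act 2.618 dM 0.025 (0.004,0.045) f [-2.2 -2.   6.8] t 31.35
th 2.670 act 2.668 dM 0.070 (0.036,0.093) f [-3.4 -1.7  6.6] t 31.73
th 2.720 act 2.718 dM 0.114 (0.096,0.145) f [-4.  -2.2  8.1] t 32.12
th 2.770 act 2.768 dM 0.141 (0.107,0.172) f [-4.3 -2.3  8.2] t 32.50
th 2.820 act 2.818 dM 0.208 (0.100,0.219) f [-4.8 -1.4  8.9] t 32.88
```

The left hub is home: torque started rising at about 2.63 rad and is now about 0.2 N·m. I'll ease off part of the shank twist, let go and look.

```bash
python3 - <<'E'
from h import *
G=load()
turn(G,2.70)
bot.gripper_to(0.75); bot.wait(.2)
p=bot.get_eef_pos()
c=bot.read_camera("wrist"); cv2.imwrite("pics/w5a.png",c["pixels"][:,:,::-1])
bot.line_to([p[0],p[1],.22],speed=.15)
c=bot.read_camera("wrist"); cv2.imwrite("pics/w5.png",c["pixels"][:,:,::-1])
q=bot.get_joint_pos(); print(np.round(q,2),bot.get_t())
for n in("side","top"):
    c=bot.read_camera(n); im=c["pixels"][:,:,::-1]
    im=im[200:330,290:420] if n=="side" else im[210:320,190:415]
    cv2.imwrite(f"pics/{n}5.png",cv2.resize(im,None,fx=3.5,fy=3.5,interpolation=cv2.INTER_CUBIC))
E
```

```text
th 2.700 act 2.698 dM 0.107 (0.083,0.128) f [-2.1 -1.   7.8] t 33.27
[-1.02  0.68  1.13  1.98 -0.75  0.98 -0.79] 35.05
```

View pics/w5.png

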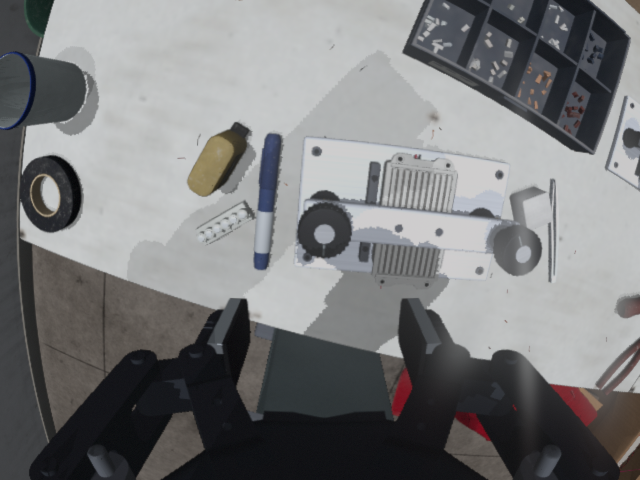

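View pics/side5.png

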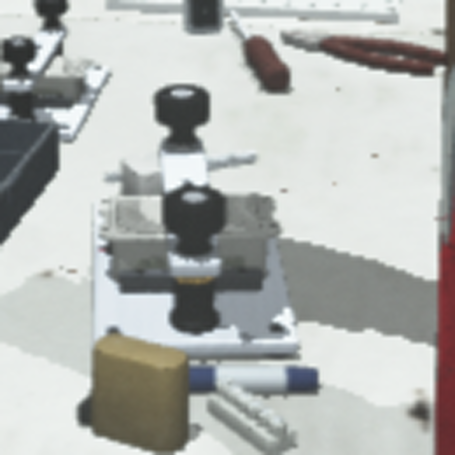

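View pics/top5.png

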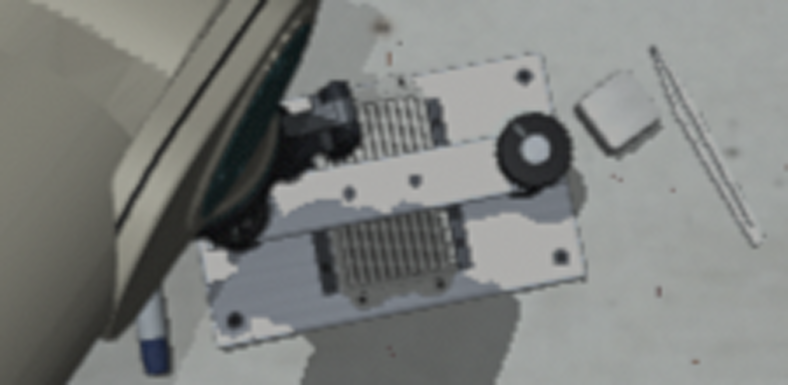

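```bash
python3 - <<'E'
from h import *
show(bot.get_ft_force(),bot.get_eef_pos(),bot.get_t()); bot.sign_off()
E
```

```text
[-0.1661, 0.0019, -0.3021] [0.4744, 0.1286, 0.2193] 35.15
the job is handed in; nothing more can be done
```

I've handed the job in at 35 s of the 72 s allowed. The right screw was the cross-threaded one and is now backed off; the left is screwed home. No verdict is reported at hand-in.

- **Right knob (crossed):** It ran light for about 0.62 rad, then stiffened at the rate of the shank's spring. I stopped at 0.85 rad, with about 0.16 N·m on it. I then backed it off 2.0 rad to 1.15 rad anticlockwise of its starting point, which puts it below 0.25 rad and clear of its thread. It is released and standing loose.
- **Left knob (true):** It ran freely for about 2.63 rad until the hub met the bar. I tightened it to about 0.2 N·m, roughly half the shear limit, then eased off part of the twist and released it.

**Last checks:**
- The index marks show the knobs turned with the gripper without slipping.
- In the side view the left knob has sunk towards the bar. That view is too coarse to measure the hub gap, so "home" rests on the torque and the angle turned, which agree.
- In the last pictures the small things round the nest look unmoved. The top view of the left side was partly blocked by the arm, but the wrist and side views showed that area.
- The gripper was hovering clear with near-zero force at hand-in.
- The torque readings had about ±0.03 N·m of noise. No check failed or disagreed.

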